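# Take the hole saw out of its case for the picking bin

### The arm

A 6-joint arm with a two-finger parallel gripper is mounted at the origin on the work surface. World frame = base frame: x ahead of the robot, y to its left, z up, the work surface at z = 0. Lengths are in m, angles in rad, forces in N, time in s.
With the tool pointing down it reaches from about 0.3 to 0.75 m from the base axis. Payload 8.5 kg.
Tool frame: the origin (TCP) lies midway between the tips of the shut fingers; the grasp point (between the pads) lies 19 mm behind it (arm.grip_depth is the distance from the TCP to the grasp point, in m); y points along the fingers, x is the direction in which the jaws open and shut, and the axes are right-handed (so a half turn about y gives the same grasp; the last joint's range is limited). The gripper opens to 88 mm and grips with 3 to 60 N. Pads are 18 mm wide; open, the fingers measure 123 mm over their backs; the gripper's body (75 mm by 187 mm) begins 45 mm behind the grasp point.
Start: joints at [1.132, 0.381, 1.297, -0, 1.464, -0.215], TCP at [0.122, 0.536, 0.239] pointing down, gripper open.
Joint ranges: [-3.11, 3.11], [-0.89, 2.33], [0.22, 2.48], [-1.42, 4.56], [0.17, 2.85], [-2.88, 2.88]. Speed limits (rad/s): [2.39, 2.39, 3.14, 3.14, 3.14, 3.14].

### API

Orientations are given as a 3x3 rotation matrix whose columns are the frame's x, y, z axes.
In Python, from workcell import arm gives the robot as it stands.
- The arm moves only by the tool play_rows, never from a script. Its argument "increments" is one flat list of numbers, 7 for each row, row after row: the opening, from 0 (shut) to 1 (fully open), then the shift along the tool's x, y, z in mm, then the turn, a rotation vector about the tool's x, y, z in degrees. A call has exactly 8 rows; each row is the pose to reach, as a shift and turn from the pose measured when the call began, along the tool's axes at that moment; what a row does not reach only later rows make up. A row lasts 1/10 s, in which the tool goes at most 50 mm and 8.59 degrees, less where a joint would pass 70% of its speed; a pose out of reach is approached as far as the arm can. A call with a gripper value outside its range is refused whole. The fingers move at their own pace and stop on an object; the grip force is fixed at half the most. Time passes only in rows, so rows that repeat a pose let the fingers close, or fill a call up. It gives the time, the measured TCP pose, the force and the opening at its end, in the units of the state.
- arm.get_obs(): the state, without advancing time (a new reading comes with each control period).
- arm.camera(name): name is "scene" or "top" or "wrist"; returns a dict with "frame" (400x640x3 uint8, red, green, blue), "camera_matrix" (3x3 intrinsics, pixels), "rvec" (rotation vector, rad) and "tvec" (3), from world to camera coordinates, as OpenCV has them; the wrist camera has in their place "tool_from_camera" (4x4, takes a point from camera to tool coordinates, whose origin is the TCP and whose axes are the tool frame's). Camera axes: x right, y down, z forward; pixel columns grow to the right and rows downward; lengths in m; the calibration is good to about 2 mm. The wrist camera is an equidistant fisheye: a pixel r from the principal point sees the ray r / f radians off the axis. A picture is of the moment at which its call begins: read the wrist's pose just before it. There is no depth.
- arm.close_job(): hands the job in, once; it reports no verdict.
The state is a dict: "t": time; "qpos": joint angles; "dq": joint speeds; "joint_efforts": joint torques, N m; "eef_pos": TCP position; "orientation": TCP orientation; "force": force on the tool from outside, world axes, zero at the start; "torque": the same for the moment, N m; "gripper_width": finger opening in m.
Only numpy, scipy, OpenCV 4.12 (cv2) and the standard library are available. Lean on these libraries where they do the work, as an engineer would, in place of code of your own. Each camera call takes 0.05 s, during which the arm holds its last target.

### The job

Open the wine-red clamshell case by its black handle, swinging the lid over past its balance point so that it stays open by itself. Then lift the steel hole saw out of the case and stand it upright, shank up, in the empty blue picking bin. Leave the pale grey case shut.

Things in the scene. Friction and masses are not known exactly. Their poses are not given: they have to be found in the camera images.
- wine_case: Base of the wine-red clamshell case, fixed: 140 (x) by 150 (y) mm, rim 30 mm high, walls 4 mm, foam floor 10 mm above the counter, with a 46 mm square pocket at its centre in a foam collar 6 mm high. Origin: centre of underside, z up; -x is the handle side (roughly towards the robot), +x the hinge side. Hinge axis: along y, at x = +70, z = 30 mm. Shut with its lid (45 mm deep) it is 76 mm high.
- wine_case_lid (a joint): Wine-red lid: 0 rad shut (start), 1.92 at the open stop. Free hinge: it falls shut below about 1.15 rad, falls open beyond. 0.15 kg. Black U handle on its front, 40 mm wide (case y), 14 mm thick; shut, it spans x = -70 to -114 mm of the case, centred 45 mm above the counter. Pinched from above across its width at x = -100 mm, it pivots between the fingers as the lid swings.
- hole_saw: Steel hole saw, upright in the pocket at the centre of the wine-red case, hidden until the lid is open: cup 42 mm in diameter, 36 mm high; on it a brass hub (20 mm in diameter, 8 high) and a dark shank (11 mm in diameter, 13 high), 57 mm in all; about 0.18 kg. Origin: centre of the underside; z along the shank, up at the start.
- bin: Blue open picking bin with a white blank card on its -x face, fixed to the counter, empty: 160 mm (x) by 150 mm (y) by 45 mm high, walls and floor 4 mm. Origin: centre of the underside, z up.
- grey_case_lid (a joint): Lid of the pale grey case, same shape and size as the wine-red one: 0 rad shut, growing as it opens; it is to stay shut. The two cases and the bin stand side by side about 270 mm apart, in any order. A carton, a jar and a screwdriver also lie on the counter.
Not all that is in view belongs to the job. What is meant by the part that bears grey_case_lid is not orange or purple, and is the smaller of those in its own colour.

How it is judged:
By the outcome, as a careful person would: the job done as asked, in the order asked, and still so for the second after the job is handed in, with the robot touching nothing.
It also fails if it takes over 58 s, if anything falls off the work surface, if the arm or the gripper's body presses on something with over 40 N, if the wrist force passes 120 N, or if a joint passes its speed limit or range.

## Working session

There is one attempt and no reset: what is moved stays moved. The work goes in short steps, Python scripts to look and compute and a tool call to move; the robot and the scene stay as the last step left them, time stands still between calls to the robot, and variables do not carry over. Pictures are saved under pics/ and viewed, and the job is handed in when it is done.

Besides the shell and the picture viewer there is one more tool, called after "Call:" as name(argument=value, ...) on one line, values as JSON. play_rows: Moves the arm, as the interface text tells. Its arguments: {"type":"object","properties":{"increments":{"type":"array","items":{"type":"number"}}},"required":["increments"]}

```bash
mkdir -p pics; ls
python3 - <<'E'
from workcell import arm
import cv2
o=arm.get_obs();print(o)
for n in("scene","top"):
    c=arm.camera(n);cv2.imwrite(f"pics/{n}0.png",c["frame"][:,:,::-1]);print(n,c["camera_matrix"],c["rvec"],c["tvec"])
E
```

```text
pics
{'t': 0.0, 'qpos': array([ 1.13171787e+00,  3.81195481e-01,  1.29823847e+00, -3.09746131e-05,
        1.46357702e+00, -2.15343679e-01]), 'dq': array([ 1.33629342e-03, -1.65102616e-05, -2.02437651e-03, -6.43521036e-04,
       -9.14438569e-04, -5.26757455e-04]), 'joint_efforts': array([ 1.89902144e-03, -4.37945724e+01, -2.24560726e+01,  7.13973865e-02,
        3.52915842e-02, -9.77319473e-05]), 'eef_pos': array([0.12194576, 0.53603338, 0.23814556]), 'orientation': array([[ 2.21869204e-01, -5.75059401e-04, -9.75076267e-01],
       [ 9.75075442e-01, -1.29687375e-03,  2.21869781e-01],
       [-1.39213912e-03, -9.99998994e-01,  2.72989952e-04]]), 'force': array([-0.29025558,  1.40097487, -0.3057739 ]), 'torque': array([ 0.0196348 ,  0.04230414, -0.03966393]), 'gripper_width': 0.08814015301273023}
scene [[462.65075504   0.         318.74147804]
 [  0.         462.65075504 200.37984089]
 [  0.           0.           1.        ]] [ 1.3923989   2.41646669 -0.6609426 ] [ 0.38880759 -0.21763976  1.72353753]
top [[484.61355296   0.         322.79349707]
 [  0.         484.61355296 203.74363566]
 [  0.           0.           1.        ]] [ 2.13006116 -2.16933161  0.17605639] [-0.20085672  0.45614423  1.55799476]
```

View pics/scene0.png

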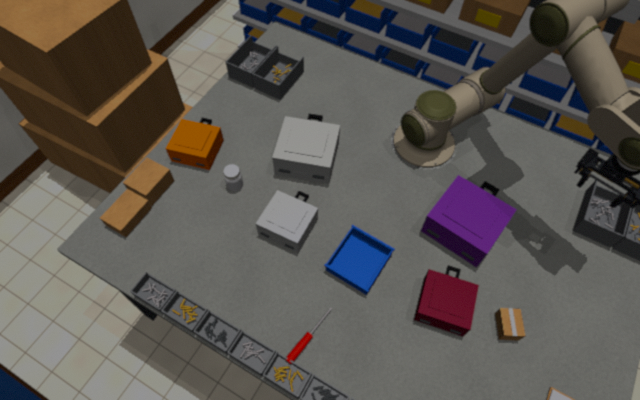

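View pics/top0.png

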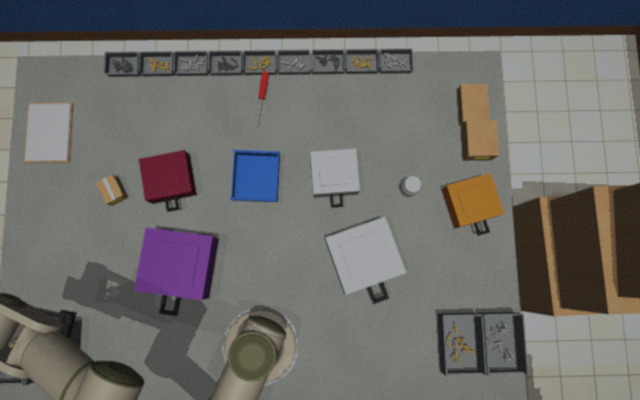

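Run:
```python
import cv2
t=cv2.imread("pics/top0.png");s=cv2.imread("pics/scene0.png")
a=cv2.resize(t[140:220,125:295],None,fx=4.7,fy=4.7,interpolation=cv2.INTER_CUBIC);cv2.imwrite("pics/tc.png",a)
b=cv2.resize(s[215:345,320:490],None,fx=4.5,fy=4.5,interpolation=cv2.INTER_CUBIC);cv2.imwrite("pics/sc.png",b)
```

```text
(no output)
```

View pics/tc.png

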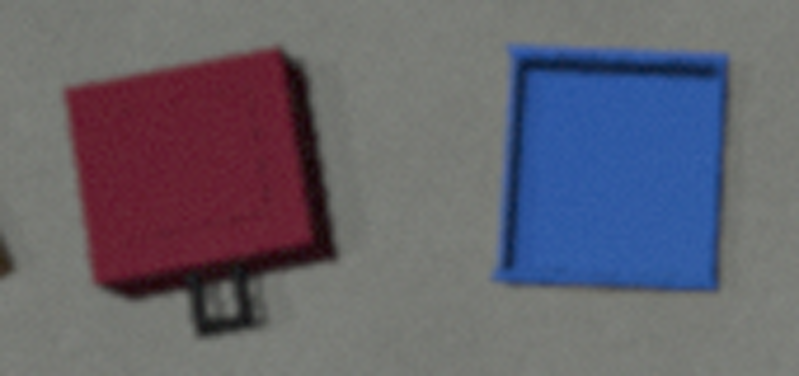

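View pics/sc.png

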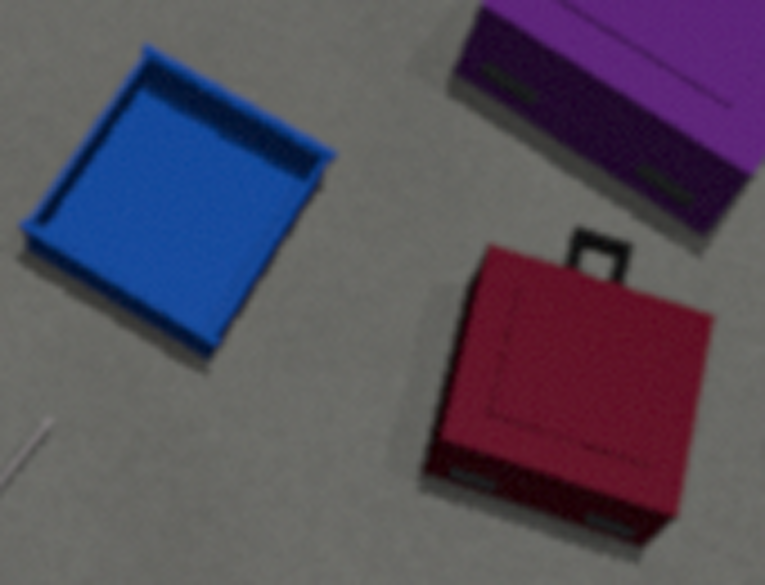

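```bash
cat > h.py <<'E'
import numpy as np,cv2
from scipy.optimize import least_squares
CAL={"scene":(np.array([[462.65075504,0,318.74147804],[0,462.65075504,200.37984089],[0,0,1]]),np.array([1.3923989,2.41646669,-0.6609426]),np.array([0.38880759,-0.21763976,1.72353753])),
"top":(np.array([[484.61355296,0,322.79349707],[0,484.61355296,203.74363566],[0,0,1]]),np.array([2.13006116,-2.16933161,0.17605639]),np.array([-0.20085672,0.45614423,1.55799476]))}
def proj(n,P):
    K,r,t=CAL[n];return cv2.projectPoints(np.asarray(P,float).reshape(-1,3),r,t,K,None)[0][:,0]
def Rz(a):return np.array([[np.cos(a),-np.sin(a),0],[np.sin(a),np.cos(a),0],[0,0,1]])
def fit(obs,x0): # obs {cam:(local pts, px)}
    f=lambda p:np.concatenate([(proj(c,np.array(L)@Rz(p[2]).T+[p[0],p[1],0])-px).ravel() for c,(L,px) in obs.items()])
    r=least_squares(f,x0);return r.x,f(r.x).reshape(-1,2)
E
python3 - <<'E'
from h import *
un=lambda p,o,s:(np.array(p,float)+.5)/s-.5+np.array(o)
T=lambda p:un(p,(125,140),4.7); S=lambda p:un(p,(320,215),4.5)
L=[[.07,.075,.076],[.07,-.075,.076],[-.07,-.075,.076],[-.07,.075,.076],[-.114,.02,.052],[-.114,-.02,.052]]
t=T([(66,88),(282,47),(313,247),(97,285),(200,333),(250,326)])
s=S([(677,515),(443,440),(490,246),(713,317),(631,243),(577,230)])
B=[[.08,.075,.045],[.08,-.075,.045],[-.08,-.075,.045],[-.08,.075,.045]]
bt=T([(512,45),(727,57),(718,290),(495,280)]);bs=S([(212,355),(25,228),(148,47),(335,155)])
for n,o in (("wine",(L,t,s)),("bin",(B,bt,bs))):
    for d in ({"top":o[:2],"scene":(o[0],o[2])},{"top":o[:2]},{"scene":(o[0],o[2])}):
        x,r=fit(d,[.5,.2,.1]);print(n,x.round(4),np.degrees(x[2]).round(2),np.abs(r).max().round(2))
    print(r.round(1))
E
```

```text
wine [0.551  0.2997 0.1829] 10.48 1.45
wine [0.5496 0.2978 0.1756] 10.06 0.88
wine [0.5523 0.3011 0.1885] 10.8 0.87
[[ 0.4  0.9]
 [-0.3  0. ]
 [-0.3 -0.3]
 [ 0.4 -0.3]
 [ 0.4  0.3]
 [-0.6 -0.8]]
bin [ 0.5522  0.0143 -0.0624] -3.57 3.31
bin [ 0.5499  0.0122 -0.0598] -3.42 1.43
bin [ 0.5546  0.0163 -0.0651] -3.73 2.32
[[ 0.6 -2.3]
 [ 0.  -0.2]
 [-0.   1.6]
 [-0.6  1.4]]
```

Run:
```python
import cv2
t=cv2.imread("pics/top0.png");s=cv2.imread("pics/scene0.png")
a=cv2.resize(t[165:325,105:265],None,fx=3.75,fy=3.75,interpolation=cv2.INTER_CUBIC)
b=cv2.resize(s[165:325,390:550],None,fx=3.75,fy=3.75,interpolation=cv2.INTER_CUBIC);cv2.imwrite("pics/pc.png",a);cv2.imwrite("pics/pc2.png",b)
```

```text
(no output)
```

View pics/pc.png

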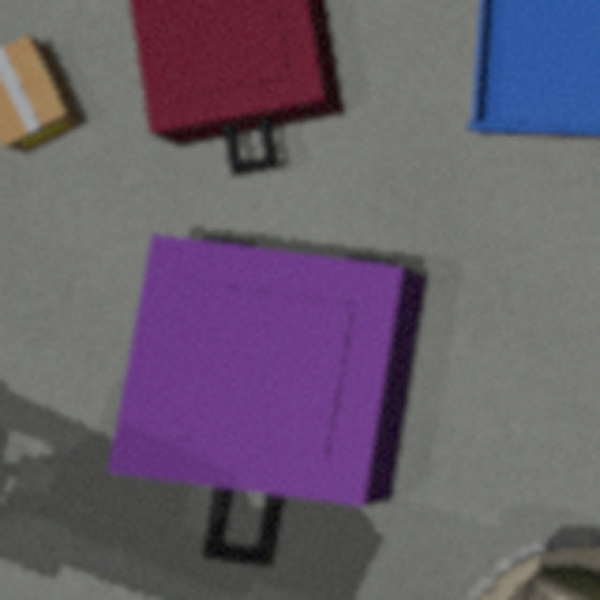

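View pics/pc2.png

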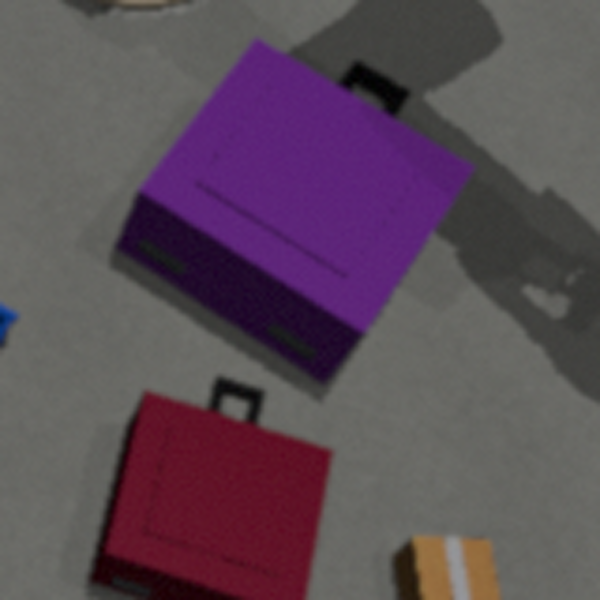

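Run:
```python
from h import *
T=lambda p:(np.array(p,float)+.5)/3.75-.5+np.array((105,165));S=lambda p:(np.array(p,float)+.5)/3.75-.5+np.array((390,165))
t=T([(152,236),(404,266),(365,503),(109,472)]);s=S([(365,331),(142,192),(258,39),(474,167)])
# triangulate each corner
from workcell import arm
P=[]
for a,b in zip(t,s):
    Ms=[]
    f=lambda X:np.r_[(proj("top",X)-a).ravel(),(proj("scene",X)-b).ravel()]
    r=least_squares(f,[.4,.3,.1]);P.append(r.x);print(r.x.round(3),np.abs(r.fun).max().round(1))
W=np.array([.551,.300,0]);R=Rz(.182)
print("case coords",((np.array(P)-W)@R).round(3))
for th in(0,.3,.6,.9,1.15,1.3,1.45,1.6,1.8):
    c,s_=np.cos(th),np.sin(th);x,z=-.17,.015
    L=np.array([.07+c*x+s_*z,0,.03-s_*x+c*z]);print(th,L.round(3),(W+R@L).round(3))
```

```text
[0.377 0.345 0.106] 0.1
[0.348 0.14  0.102] 0.8
[0.155 0.167 0.104] 0.7
[0.185 0.374 0.103] 0.1
case coords [[-0.163  0.076  0.106]
 [-0.229 -0.121  0.102]
 [-0.413 -0.059  0.104]
 [-0.347  0.139  0.103]]
0 [-0.1    0.     0.045] [0.453 0.282 0.045]
0.3 [-0.088  0.     0.095] [0.464 0.284 0.095]
0.6 [-0.062  0.     0.138] [0.49  0.289 0.138]
0.9 [-0.024  0.     0.172] [0.527 0.296 0.172]
1.15 [0.014 0.    0.191] [0.565 0.303 0.191]
1.3 [0.039 0.    0.198] [0.589 0.307 0.198]
1.45 [0.064 0.    0.201] [0.614 0.312 0.201]
1.6 [0.09  0.    0.199] [0.639 0.316 0.199]
1.8 [0.123 0.    0.192] [0.672 0.322 0.192]
```

```bash
cat >> h.py <<'E'
from scipy.spatial.transform import Rotation as Ro
from workcell import arm
def toolR(yaw): # tool x along heading yaw+90 (case y), y down
    x=np.array([-np.sin(yaw),np.cos(yaw),0]);y=np.array([0,0,-1.]);return np.c_[x,y,np.cross(x,y)]
def inc(pos,yaw):
    o=arm.get_obs();R=o["orientation"]
    d=R.T@(np.array(pos)-o["eef_pos"])*1e3;rv=Ro.from_matrix(R.T@toolR(yaw)).as_rotvec(degrees=True)
    print(np.round(d,1),np.round(rv,2))
def st():
    o=arm.get_obs();print(round(o["t"],2),o["eef_pos"].round(4),"F",o["force"].round(1),"w",round(o["gripper_width"],4),"q",o["qpos"].round(2))
E
python3 - <<'E'
from h import *
inc([.453,.282,.15],.182)
E
```

```text
[-174.2   88.3 -379.2] [ -0.03 -23.25  -0.06]
```

Call:
play_rows(increments=[1,-22,5,-47,0,-3,0,1,-44,15,-95,0,-6,0,1,-66,25,-142,0,-9,0,1,-87,40,-190,0,-12,0,1,-109,50,-237,0,-15,0,1,-131,65,-285,0,-18,0,1,-153,75,-332,0,-21,0,1,-174,88,-379,0,-23.2,0])

```text
t: 0.9
eef_pos: [0.4333, 0.2964, 0.1561]
orientation: [[-0.182, -0.001, -0.983], [0.983, -0.001, -0.182], [-0.001, -1.0, 0.001]]
force: [0.5, 1.0, -0.1]
gripper_width: 0.0882
```

Run:
```python
from h import *
st()
c=arm.camera("wrist");print(c["camera_matrix"],c["tool_from_camera"]);cv2.imwrite("pics/w1.png",c["frame"][:,:,::-1])
inc([.453,.282,.026],.182)
```

```text
0.9 [0.4333 0.2964 0.1561] F [ 0.5  1.  -0.1] w 0.0882 q [ 0.37  0.42  1.5  -0.    1.23 -1.38]
[[309.70691629   0.         322.0202619 ]
 [  0.         309.70691629 202.07599783]
 [  0.           0.           1.        ]] [[ 9.99999619e-01  7.76781453e-04 -3.97881331e-04 -3.23643882e-04]
 [ 5.90121482e-04 -2.65925924e-01  9.63993285e-01 -1.47772035e-01]
 [ 6.43005145e-04 -9.63993153e-01 -2.65926282e-01  6.84608484e-02]
 [ 0.00000000e+00  0.00000000e+00  0.00000000e+00  1.00000000e+00]]
[-12.5 128.2 -12.9] [-0.06 -0.09 -0.19]
```

View pics/w1.png

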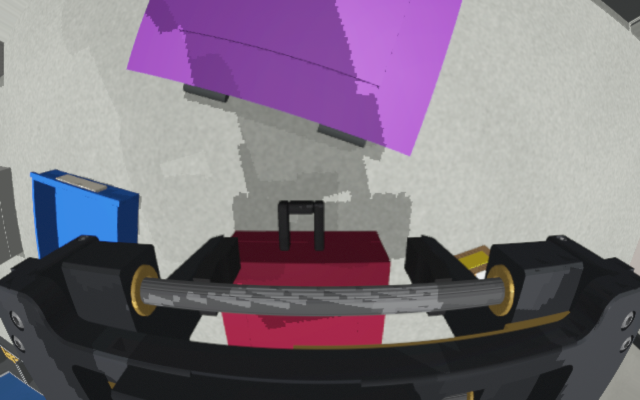

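```bash
cat >> h.py <<'E'
def wray(px,z,o,c):
    K=c["camera_matrix"];d=np.array([px[0]-K[0,2],px[1]-K[1,2]]);r=np.hypot(*d);th=r/K[0,0]
    v=np.r_[np.sin(th)*d/max(r,1e-9),np.cos(th)];T=c["tool_from_camera"];R=o["orientation"]
    D=R@(T[:3,:3]@v);O=o["eef_pos"]+R@T[:3,3];return O+D*(z-O[2])/D[2]
E
python3 - <<'E'
from h import *
o=arm.get_obs();c=arm.camera("wrist");f=c["frame"][:,:,::-1];cv2.imwrite("pics/w2.png",cv2.resize(f[180:280,210:410],None,fx=4,fy=4,interpolation=cv2.INTER_CUBIC));st()
W=np.array([.551,.300,0]);R=Rz(.182)
for px in[(279,203),(325,204)]: P=wray(px,.052,o,c);print(P.round(4),(R.T@(P-W)).round(4))
E
```

```text
1.0 [0.4354 0.2945 0.1548] F [-0.2  0.3  0.4] w 0.0881 q [ 0.37  0.42  1.5  -0.    1.23 -1.38]
[0.446  0.2562 0.052 ] [-0.1112 -0.0241  0.052 ]
[0.4398 0.2945 0.052 ] [-0.1103  0.0147  0.052 ]
```

View pics/w2.png

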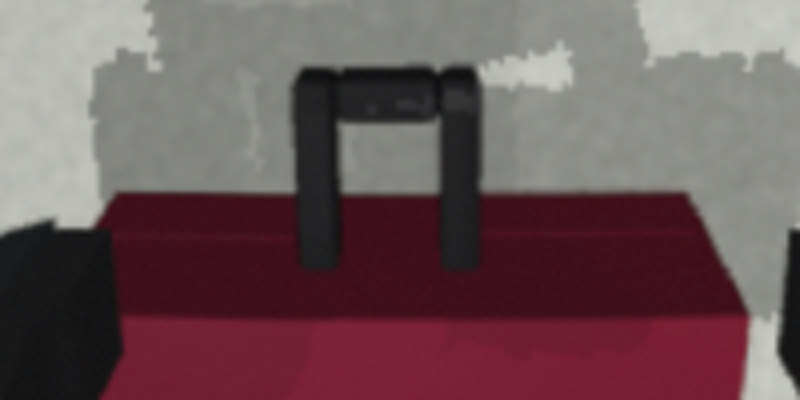

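Run:
```python
from h import *
o=arm.get_obs();c=arm.camera("wrist");st()
W=np.array([.551,.300,0]);R=Rz(.182)
for px,z in[((283.7,198.5),.042),((330,198.5),.042),((240.2,259.3),.076),((396.8,259),.076)]: P=wray(px,z,o,c);print(P.round(4),(R.T@(P-W)).round(4))
```

```text
1.05 [0.4335 0.2962 0.1555] F [0.1 0.2 0.7] w 0.0879 q [ 0.37  0.42  1.5  -0.    1.23 -1.37]
[0.4414 0.2608 0.042 ] [-0.1149 -0.0187  0.042 ]
[0.4342 0.3006 0.042 ] [-0.1147  0.0217  0.042 ]
[0.49   0.2346 0.076 ] [-0.0719 -0.0532  0.076 ]
[0.4665 0.3621 0.076 ] [-0.0719  0.0764  0.076 ]
```

Run:
```python
from h import *
st();inc([.4515,.2827,.028],.182)
```

```text
1.05 [0.4335 0.2962 0.1555] F [0.1 0.2 0.7] w 0.0879 q [ 0.37  0.42  1.5  -0.    1.23 -1.37]
[-16.2 127.5 -15.7] [-0.16 -0.29 -0.08]
```

Call:
play_rows(increments=[1,-8,0,-8,0,0,0,1,-16,10,-16,0,0,0,1,-16,35,-16,0,0,0,1,-16,60,-16,0,0,0,1,-16,85,-16,0,0,0,1,-16,110,-16,0,0,0,1,-16,127,-16,0,0,0,1,-16,127,-16,0,0,0])

```text
t: 1.85
eef_pos: [0.4505, 0.2829, 0.0263]
orientation: [[-0.177, -0.006, -0.984], [0.984, -0.003, -0.177], [-0.002, -1.0, 0.007]]
force: [0.5, -0.5, 0.8]
gripper_width: 0.0885
```

Run:
```python
from h import *
st();c=arm.camera("wrist");cv2.imwrite("pics/w3.png",c["frame"][:,:,::-1]);inc([.4515,.2827,.028],.182)
```

```text
1.85 [0.4505 0.2829 0.0263] F [ 0.5 -0.5  0.8] w 0.0885 q [ 0.34  0.6   1.62 -0.    0.92 -1.41]
[-0.4 -0.3 -0.2] [-0.27 -0.24 -0.1 ]
```

View pics/w3.png

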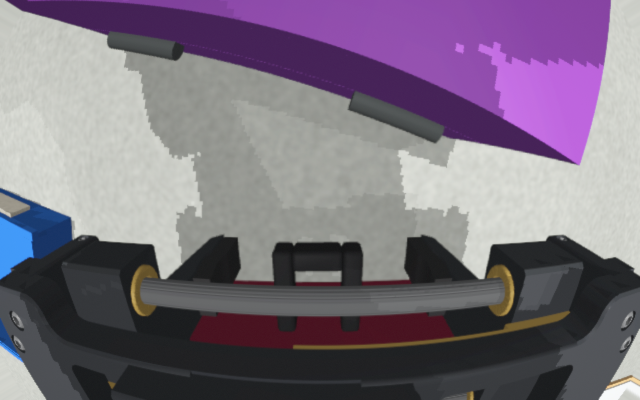

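Call:
play_rows(increments=[0.3,0,0,0,0,0,0,0.3,0,0,0,0,0,0,0.3,0,0,0,0,0,0,0.3,0,0,0,0,0,0,0.3,0,0,0,0,0,0,0.3,0,0,0,0,0,0,0.3,0,0,0,0,0,0,0.3,0,0,0,0,0,0])

```text
t: 2.7
eef_pos: [0.4515, 0.2812, 0.0278]
orientation: [[-0.178, -0.004, -0.984], [0.984, -0.006, -0.178], [-0.005, -1.0, 0.005]]
force: [1.1, -12.4, 2.3]
gripper_width: 0.0396
```

Run:
```python
from h import *
st();o=arm.get_obs();R=o["orientation"];p0=o["eef_pos"]
W=np.array([.551,.300,0]);Rc=Rz(.182)
loc=Rc.T@(p0+[0,0,.019]-W);print(loc)
def P(th,loc=np.array([-.1,0,.045])):
    x,z=loc[0]-.07,loc[2]-.03;c,s=np.cos(th),np.sin(th);return W+Rc@np.array([.07+c*x+s*z,loc[1],.03-s*x+c*z])
l=loc
for th in np.arange(.1,1.75,.1):print(th.round(2),(R.T@(P(th,l)-P(0,l))*1e3).round(1))
```

```text
2.7 [0.4515 0.2812 0.0278] F [  1.1 -12.4   2.3] w 0.0396 q [ 0.34  0.6   1.62 -0.01  0.92 -1.41]
[-0.10125708 -0.00048071  0.04675809]
0.1 [ -0.1 -17.   -2.4]
0.2 [ -0.2 -33.7  -6.6]
0.3 [ -0.2 -49.9 -12.3]
0.4 [ -0.3 -65.5 -19.7]
0.5 [ -0.3 -80.2 -28.6]
0.6 [ -0.4 -94.  -38.9]
0.7 [  -0.4 -106.7  -50.5]
0.8 [  -0.4 -118.1  -63.3]
0.9 [  -0.4 -128.2  -77.2]
1.0 [  -0.4 -136.9  -92.1]
1.1 [  -0.4 -144.1 -107.7]
1.2 [  -0.4 -149.6 -124. ]
1.3 [  -0.3 -153.5 -140.8]
1.4 [  -0.3 -155.7 -157.8]
1.5 [  -0.2 -156.2 -175. ]
1.6 [  -0.2 -155.  -192.2]
1.7 [-1.000e-01 -1.521e+02 -2.091e+02]
```

Call:
play_rows(increments=[0.3,-1,-8,-1,0,0,0,0.3,-1,-17,-2,0,0,0,0.3,-1,-25,-4,0,0,0,0.3,-1,-34,-7,0,0,0,0.3,-1,-42,-9,0,0,0,0.3,-1,-50,-12,0,0,0,0.3,-1,-58,-16,0,0,0,0.3,-1,-65,-20,0,0,0])

```text
t: 3.5
eef_pos: [0.4704, 0.2844, 0.093]
orientation: [[-0.178, -0.008, -0.984], [0.984, -0.006, -0.178], [-0.005, -1.0, 0.009]]
force: [-6.3, 3.1, 0.7]
gripper_width: 0.0395
```

Run:
```python
from h import *
st();c=arm.camera("top");cv2.imwrite("pics/t2.png",cv2.resize(c["frame"][120:260,100:300,::-1],None,fx=4,fy=4))
o=arm.get_obs();R=o["orientation"];print(R.round(3))
Wc=np.array([.551,.300,0]);Rc=Rz(.182);print(Rc.T@(o["eef_pos"]+[0,0,.019]-Wc))
```

```text
3.5 [0.4704 0.2844 0.093 ] F [-6.3  3.1  0.7] w 0.0395 q [ 0.33  0.53  1.51 -0.    1.11 -1.42]
[[-0.178 -0.007 -0.984]
 [ 0.984 -0.006 -0.178]
 [-0.005 -1.     0.008]]
[-0.08149919 -0.00078629  0.11303389]
```

View pics/t2.png

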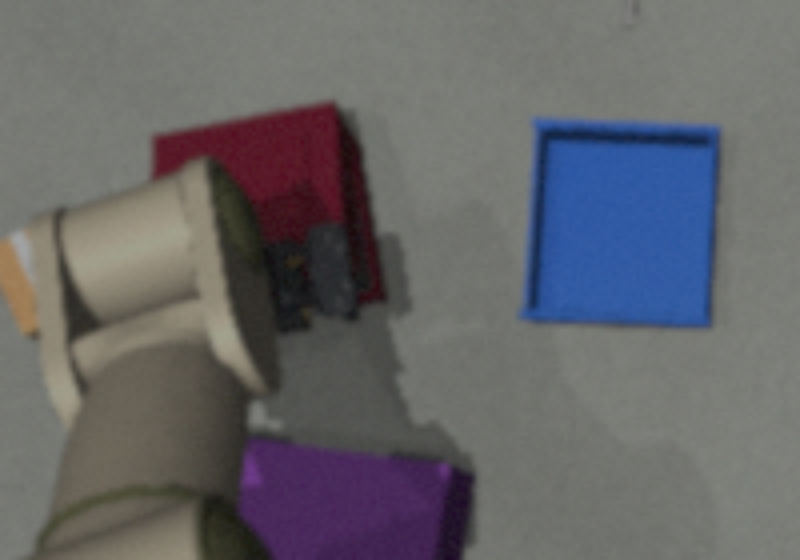

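Call:
play_rows(increments=[0.3,0,-15,-9,0,0,0,0.3,0,-28,-19,0,0,0,0.3,0,-41,-31,0,0,0,0.3,0,-53,-44,0,0,0,0.3,0,-63,-57,0,0,0,0.3,0,-71,-72,0,0,0,0.3,0,-79,-88,0,0,0,0.3,0,-84,-104,0,0,0])

```text
t: 4.35
eef_pos: [0.5741, 0.3038, 0.1778]
orientation: [[-0.178, -0.008, -0.984], [0.984, -0.006, -0.178], [-0.004, -1.0, 0.009]]
force: [-1.4, 4.1, -2.9]
gripper_width: 0.0396
```

```bash
cat >> h.py <<'E'
def lidpath(ths):
    o=arm.get_obs();R=o["orientation"];W=np.array([.551,.300,0]);Rc=Rz(.182)
    for th in ths:
        x,z=-.1713,.0168;c,s=np.cos(th),np.sin(th)
        P=W+Rc@np.array([.07+c*x+s*z,-.0008,.03-s*x+c*z])-[0,0,.019]
        print(round(th,2),(R.T@(P-o["eef_pos"])*1e3).round(1))
E
python3 - <<'E'
from h import *
st();lidpath([1.0,1.1,1.2,1.3,1.4,1.5,1.6,1.7])
E
```

```text
4.35 [0.5741 0.3038 0.1778] F [-1.4  4.1 -2.9] w 0.0396 q [ 0.31  0.6   1.09 -0.    1.46 -1.44]
1.0 [-0.4 13.9 31.7]
1.1 [-0.4  6.7 16. ]
1.2 [-0.4  1.1 -0.2]
1.3 [ -0.4  -2.9 -17. ]
1.4 [ -0.3  -5.1 -34. ]
1.5 [ -0.3  -5.7 -51.2]
1.6 [ -0.2  -4.5 -68.4]
1.7 [ -0.2  -1.6 -85.3]
```

Tracking is good (about 1.2 rad). On to 1.65, then release in the next call.

Call:
play_rows(increments=[0.3,0,-1,-9,0,0,0,0.3,0,-3,-17,0,0,0,0.3,0,-4,-26,0,0,0,0.3,0,-5,-34,0,0,0,0.3,0,-5,-43,0,0,0,0.3,0,-5,-60,0,0,0,0.3,0,-3,-76,0,0,0,0.3,0,-3,-76,0,0,0])

```text
t: 5.15
eef_pos: [0.6501, 0.318, 0.1795]
orientation: [[-0.178, -0.008, -0.984], [0.984, -0.004, -0.178], [-0.003, -1.0, 0.008]]
force: [-2.3, 5.1, 0.6]
gripper_width: 0.0401
```

Call:
play_rows(increments=[0.95,0,0,0,0,0,0,0.95,0,0,0,0,0,0,0.95,0,0,0,0,0,0,0.95,0,0,0,0,0,0,0.95,0,0,0,0,0,0,0.95,0,0,0,0,0,0,0.95,0,-10,0,0,0,0,0.95,0,-20,0,0,0,0])

```text
t: 5.95
eef_pos: [0.6503, 0.3181, 0.2004]
orientation: [[-0.178, -0.008, -0.984], [0.984, -0.004, -0.178], [-0.003, -1.0, 0.008]]
force: [-0.1, 0.0, -0.6]
gripper_width: 0.0834
```

Run:
```python
from h import *
st();o=arm.get_obs();c=arm.camera("wrist");cv2.imwrite("pics/w4.png",c["frame"][:,:,::-1])
c=arm.camera("scene");cv2.imwrite("pics/s4.png",cv2.resize(c["frame"][180:360,380:600,::-1],None,fx=3.3,fy=3.3))
```

```text
5.95 [0.6503 0.3181 0.2004] F [-0.1  0.  -0.6] w 0.0834 q [ 0.29  0.73  0.77 -0.    1.65 -1.46]
```

View pics/w4.png

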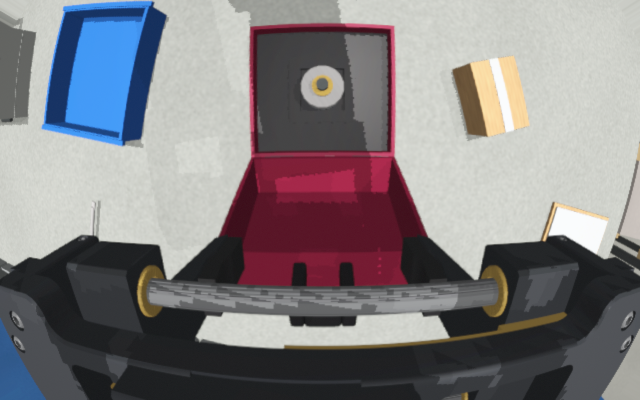

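View pics/s4.png

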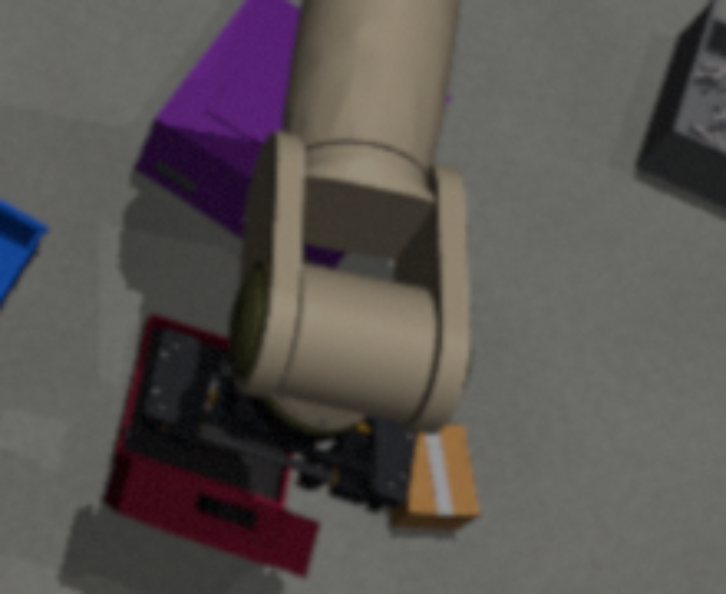

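Run:
```python
from h import *
o=arm.get_obs();c=arm.camera("wrist")
W=np.array([.551,.300,0]);R=Rz(.182)
for n,px,z in[("shank",(322,84),.067),("cup",(322,87.5),.046),("rimFL",(251,30),.03),("rimFR",(393,27),.03),("rimBR",(395,155),.03),("rimBL",(249,156),.03)]:
    P=wray(px,z,o,c);print(n,P.round(4),(R.T@(P-W)).round(4))
f=c["frame"][:,:,::-1];cv2.imwrite("pics/w5.png",cv2.resize(f[20:170,240:400],None,fx=5,fy=5,interpolation=cv2.INTER_CUBIC)[:600*2])
t=cv2.imread("pics/top0.png");cv2.imwrite("pics/ct.png",cv2.resize(t[165:215,85:135],None,fx=10,fy=10,interpolation=cv2.INTER_CUBIC))
s=cv2.imread("pics/scene0.png");cv2.imwrite("pics/cs.png",cv2.resize(s[300:350,485:535],None,fx=10,fy=10,interpolation=cv2.INTER_CUBIC))
```

```text
shank [0.5517 0.2995 0.067 ] [ 0.0006 -0.0006  0.067 ]
cup [0.5527 0.2996 0.046 ] [ 0.0016 -0.0007  0.046 ]
rimFL [0.5001 0.2147 0.03  ] [-0.0655 -0.0747  0.03  ]
rimFR [0.4703 0.3598 0.03  ] [-0.0685  0.0734  0.03  ]
rimBR [0.6053 0.3874 0.03  ] [0.0692 0.0761 0.03  ]
rimBL [0.634 0.236 0.03 ] [ 0.07  -0.078  0.03 ]
```

View pics/ct.png

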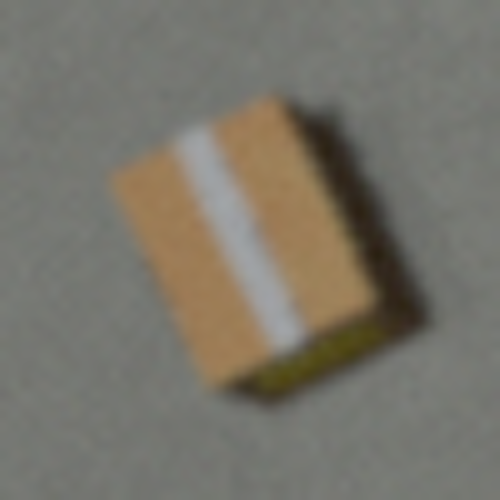

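View pics/cs.png

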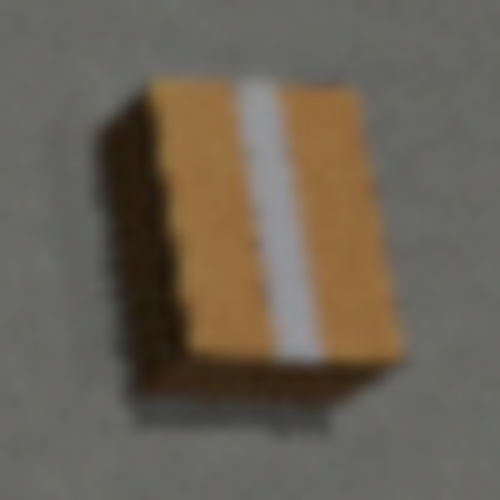

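Run:
```python
import cv2
f=cv2.imread("pics/w4.png");cv2.imwrite("pics/w6.png",cv2.resize(f[20:170,240:410],None,fx=4,fy=4,interpolation=cv2.INTER_CUBIC))
```

```text
(no output)
```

View pics/w6.png

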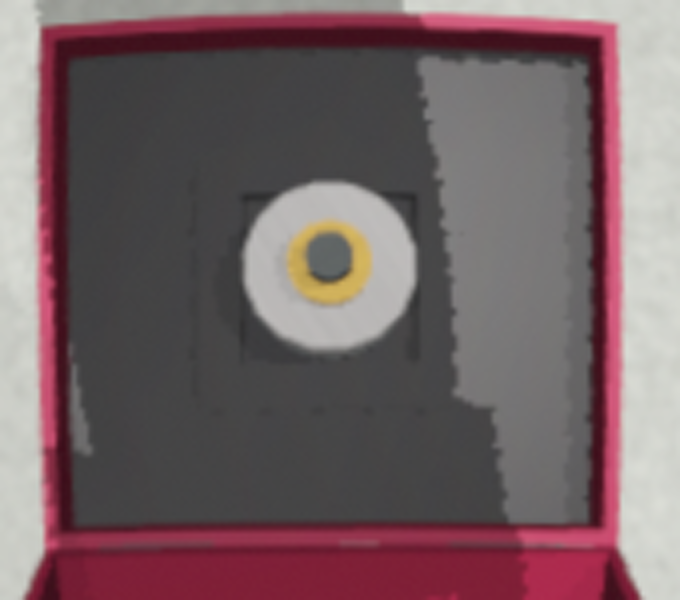

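Run:
```python
from h import *
W=np.array([.551,.300,0]);R=Rz(.182)
for a,b in[((122.5,195),(500,308)),((112.7,174.6),(504,335))]:
    f=lambda X:np.r_[(proj("top",X)-a).ravel(),(proj("scene",X)-b).ravel()]
    r=least_squares(f,[.5,.4,.05]);print(r.x.round(3),np.abs(r.fun).max().round(1),R.T@(r.x-W))
inc([.552,.2995,.12],.182)
```

```text
[0.491 0.444 0.046] 0.3 [-0.03316218  0.15284324  0.04557472]
[0.56  0.48  0.043] 0.3 [0.04121361 0.17567793 0.04301657]
[-0.7 81.5 99.9] [-0.33 -0.15 -0.16]
```

Call:
play_rows(increments=[0.95,0,-20,0,0,0,0,0.95,0,-25,30,0,0,0,0.95,0,-15,65,0,0,0,0.95,-1,0,100,0,0,0,0.95,-1,25,100,0,0,0,0.95,-1,50,100,0,0,0,0.95,-1,75,100,0,0,0,0.95,-1,81,100,0,0,0])

```text
t: 6.9
eef_pos: [0.5508, 0.2988, 0.1179]
orientation: [[-0.178, -0.01, -0.984], [0.984, -0.005, -0.178], [-0.003, -1.0, 0.011]]
force: [0.0, 0.0, -0.0]
gripper_width: 0.0835
```

Run:
```python
from h import *
st();o=arm.get_obs();c=arm.camera("wrist");cv2.imwrite("pics/w7.png",c["frame"][:,:,::-1])
inc([.552,.2995,.021],.182)
```

```text
6.9 [0.5508 0.2988 0.1179] F [ 0.  0. -0.] w 0.0835 q [ 0.31  0.62  1.24 -0.    1.29 -1.44]
[ 0.8 97.5 -1.9] [-0.55 -0.16 -0.18]
```

View pics/w7.png

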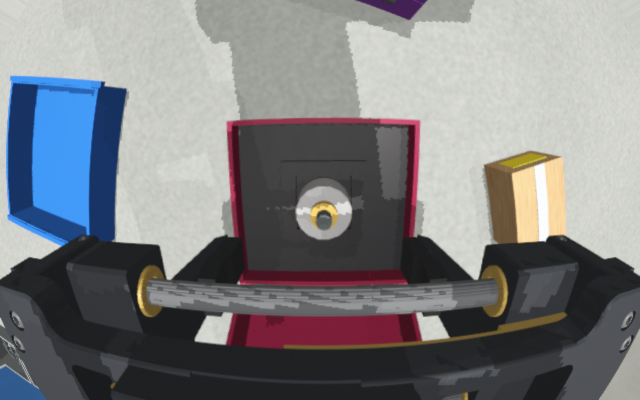

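Call:
play_rows(increments=[0.8,1,0,-1,0,0,0,0.8,1,20,-2,0,0,0,0.8,1,40,-2,-0.5,0,0,0.8,1,55,-2,-0.5,0,0,0.8,1,70,-2,-0.5,0,0,0.8,1,82,-2,-0.5,0,0,0.8,1,91,-2,-0.5,0,0,0.8,1,97,-2,-0.5,0,0])

```text
t: 7.75
eef_pos: [0.5523, 0.2998, 0.0213]
orientation: [[-0.178, 0.0, -0.984], [0.984, -0.003, -0.178], [-0.003, -1.0, 0.0]]
force: [0.1, -0.3, 0.6]
gripper_width: 0.0705
```

Run:
```python
from h import *
st();o=arm.get_obs();c=arm.camera("wrist");cv2.imwrite("pics/w8.png",c["frame"][:,:,::-1])
inc([.552,.2995,.021],.182)
```

```text
7.75 [0.5523 0.2998 0.0213] F [ 0.1 -0.3  0.6] w 0.0705 q [ 0.31  0.73  1.34 -0.    1.07 -1.44]
[-0.2 -0.5 -0. ] [-0.09 -0.16 -0.19]
```

View pics/w8.png

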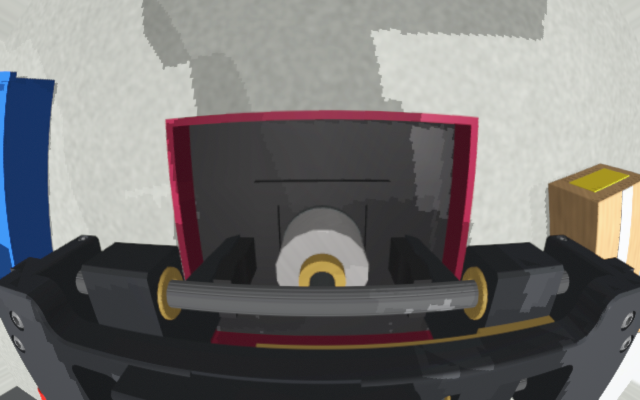

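Cup centred between the fingers (278–367 of 254–390). Close on it.

Call:
play_rows(increments=[0.3,0,0,0,0,0,0,0.3,0,0,0,0,0,0,0.3,0,0,0,0,0,0,0.3,0,0,0,0,0,0,0.3,0,0,0,0,0,0,0.3,0,-3,0,0,0,0,0.3,0,-6,0,0,0,0,0.3,0,-10,0,0,0,0])

```text
t: 8.6
eef_pos: [0.5518, 0.2996, 0.0305]
orientation: [[-0.178, -0.002, -0.984], [0.984, -0.004, -0.178], [-0.003, -1.0, 0.002]]
force: [0.6, 0.6, -1.5]
gripper_width: 0.0412
```

Run:
```python
from h import *
st();inc([.552,.2995,.16],.182);inc([.552,.014,.16],-.062)
```

```text
8.6 [0.5518 0.2996 0.0305] F [ 0.6  0.6 -1.5] w 0.0412 q [ 0.31  0.72  1.33 -0.    1.09 -1.44]
[-6.000e-01 -1.295e+02  1.000e-01] [-0.14 -0.16 -0.2 ]
[-281.5 -128.4   51. ] [-0.11 13.82 -0.22]
```

Call:
play_rows(increments=[0.3,0,-10,0,0,0,0,0.3,0,-25,0,0,0,0,0.3,0,-42,0,0,0,0,0.3,0,-60,0,0,0,0,0.3,0,-78,0,0,0,0,0.3,0,-95,0,0,0,0,0.3,0,-110,0,0,0,0,0.3,0,-120,0,0,0,0])

```text
t: 9.4
eef_pos: [0.5521, 0.3002, 0.1524]
orientation: [[-0.178, 0.0, -0.984], [0.984, -0.003, -0.178], [-0.003, -1.0, 0.0]]
force: [0.1, 0.1, -2.5]
gripper_width: 0.0414
```

Run:
```python
from h import *
st();inc([.552,.014,.14],-.062)
c=arm.camera("wrist");cv2.imwrite("pics/w9.png",c["frame"][:,:,::-1])
```

```text
9.4 [0.5521 0.3002 0.1524] F [ 0.1  0.1 -2.5] w 0.0414 q [ 0.31  0.59  1.2  -0.    1.36 -1.44]
[-281.5   13.4   51.2] [-0.   13.83 -0.19]
```

View pics/w9.png

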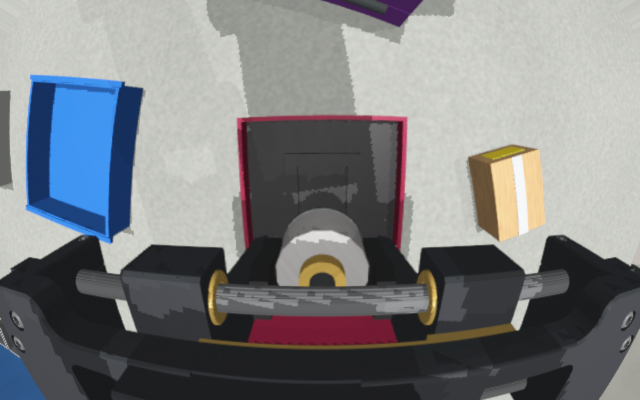

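Call:
play_rows(increments=[0.3,-20,0,4,0,1,0,0.3,-50,0,9,0,2.5,0,0.3,-90,0,16,0,4.5,0,0.3,-130,0,24,0,6.5,0,0.3,-170,0,31,0,8.5,0,0.3,-210,0,38,0,10.5,0,0.3,-250,0,45,0,12.3,0,0.3,-281,0,51,0,13.8,0])

```text
t: 10.25
eef_pos: [0.5522, 0.0126, 0.1542]
orientation: [[0.064, 0.002, -0.998], [0.998, -0.003, 0.064], [-0.003, -1.0, -0.002]]
force: [0.5, 0.7, -1.6]
gripper_width: 0.0411
```

Run:
```python
from h import *
st();inc([.552,.014,.016],-.062)
c=arm.camera("wrist");cv2.imwrite("pics/w10.png",c["frame"][:,:,::-1])
```

```text
10.25 [0.5522 0.0126 0.1542] F [ 0.5  0.7 -1.6] w 0.0411 q [-0.19  0.46  1.43 -0.    1.25 -1.7 ]
[  1.7 138.2   0.5] [ 0.1  -0.1  -0.15]
```

View pics/w10.png

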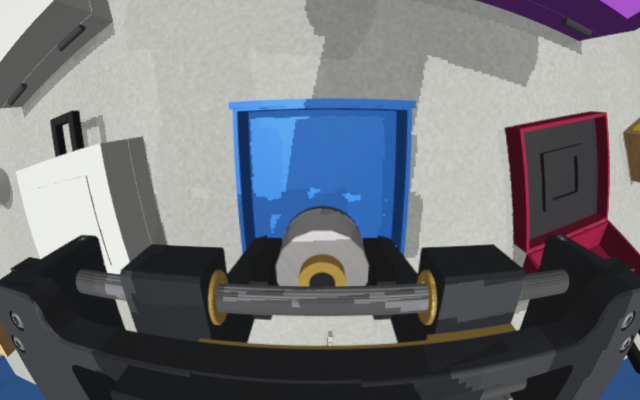

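Call:
play_rows(increments=[0.3,1,10,0,0,0,0,0.3,1,30,0,0,0,0,0.3,1,50,0,0,0,0,0.3,1,70,0,0,0,0,0.3,1,90,0,0,0,0,0.3,1,105,0,0,0,0,0.3,1,118,0,0,0,0,0.3,1,125,0,0,0,0])

```text
t: 11.1
eef_pos: [0.552, 0.0106, 0.0274]
orientation: [[0.066, -0.001, -0.998], [0.998, -0.004, 0.066], [-0.004, -1.0, 0.001]]
force: [0.3, -0.1, -1.4]
gripper_width: 0.0412
```

Run:
```python
from h import *
st();inc([.552,.014,.015],-.062)
```

```text
11.1 [0.552  0.0106 0.0274] F [ 0.3 -0.1 -1.4] w 0.0412 q [-0.19  0.63  1.57 -0.01  0.95 -1.7 ]
[ 3.5 12.4  0.2] [-0.03 -0.24 -0.23]
```

Call:
play_rows(increments=[0.3,0,2,0,0,0,0,0.3,0,4,0,0,0,0,0.3,0,6,0,0,0,0,0.3,0,8,0,0,0,0,0.3,0,9.5,0,0,0,0,0.3,0,11,0,0,0,0,0.3,0,12,0,0,0,0,0.3,0,12,0,0,0,0])

```text
t: 11.9
eef_pos: [0.5519, 0.0105, 0.0153]
orientation: [[0.066, -0.001, -0.998], [0.998, -0.004, 0.066], [-0.004, -1.0, 0.001]]
force: [-0.1, 0.1, -2.5]
gripper_width: 0.0413
```

Run:
```python
from h import *
st()
```

```text
11.9 [0.5519 0.0105 0.0153] F [-0.1  0.1 -2.5] w 0.0413 q [-0.19  0.64  1.58 -0.01  0.92 -1.7 ]
```

No contact yet; creep a little further.

Call:
play_rows(increments=[0.3,0,0.5,0,0,0,0,0.3,0,0.5,0,0,0,0,0.3,0,1,0,0,0,0,0.3,0,1,0,0,0,0,0.3,0,1.5,0,0,0,0,0.3,0,1.5,0,0,0,0,0.3,0,2,0,0,0,0,0.3,0,2,0,0,0,0])

```text
t: 12.7
eef_pos: [0.5521, 0.0104, 0.0149]
orientation: [[0.066, 0.0, -0.998], [0.998, -0.004, 0.066], [-0.004, -1.0, -0.001]]
force: [-5.3, 1.1, 15.1]
gripper_width: 0.0414
```

Call:
play_rows(increments=[0.3,0,-1,0,0,0,0,0.55,0,-1,0,0,0,0,0.6,0,-1,0,0,0,0,0.7,0,-1,0,0,0,0,0.8,0,-1,0,0,0,0,0.8,0,-1,0,0,0,0,0.8,0,-10,0,0,0,0,0.8,0,-25,0,0,0,0])

```text
t: 13.5
eef_pos: [0.5517, 0.0106, 0.0399]
orientation: [[0.066, -0.001, -0.998], [0.998, -0.004, 0.066], [-0.004, -1.0, 0.001]]
force: [-0.8, 0.6, 0.5]
gripper_width: 0.0707
```

Call:
play_rows(increments=[0.8,0,-20,0,0,0,0,0.8,0,-45,0,0,0,0,0.8,0,-75,0,0,0,0,0.8,0,-105,0,0,0,0,0.8,0,-135,0,0,0,0,0.8,0,-165,10,0,0,0,0.8,0,-190,40,0,0,0,0.8,0,-200,70,0,0,0])

```text
t: 14.3
eef_pos: [0.4818, 0.016, 0.2426]
orientation: [[0.066, 0.003, -0.998], [0.998, -0.005, 0.066], [-0.005, -1.0, -0.003]]
force: [-0.1, 0.4, 1.0]
gripper_width: 0.0704
```

Run:
```python
from h import *
st();o=arm.get_obs();c=arm.camera("wrist");cv2.imwrite("pics/w11.png",c["frame"][:,:,::-1])
for n in("scene","top"):
    c=arm.camera(n);cv2.imwrite(f"pics/{n}9.png",c["frame"][:,:,::-1])
```

```text
14.3 [0.4818 0.016  0.2426] F [-0.1  0.4  1. ] w 0.0704 q [-0.21  0.26  1.47 -0.    1.41 -1.71]
```

View pics/w11.png

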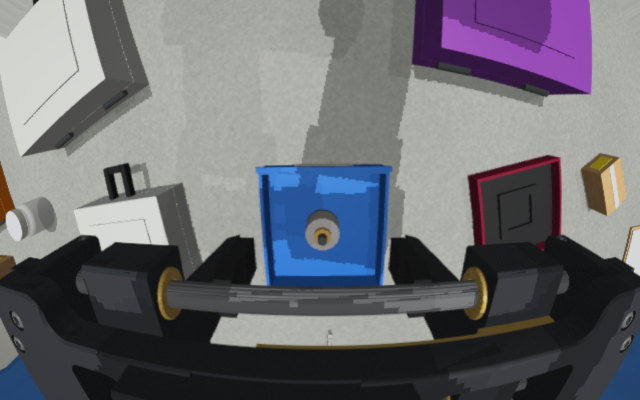

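View pics/scene9.png

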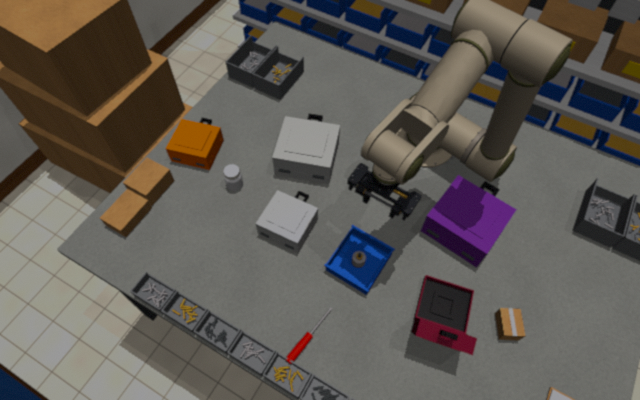

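Run:
```python
from h import *
o=arm.get_obs();c=arm.camera("wrist")
for px,z in[((322,238.5),.061),((322.5,229.5),.040)]:print(wray(px,z,o,c).round(4))
f=c["frame"][:,:,::-1];cv2.imwrite("pics/w12.png",cv2.resize(f[150:300,240:410],None,fx=4,fy=4,interpolation=cv2.INTER_CUBIC))
```

```text
[0.5469 0.0106 0.061 ]
[0.5438 0.0113 0.04  ]
```

View pics/w12.png

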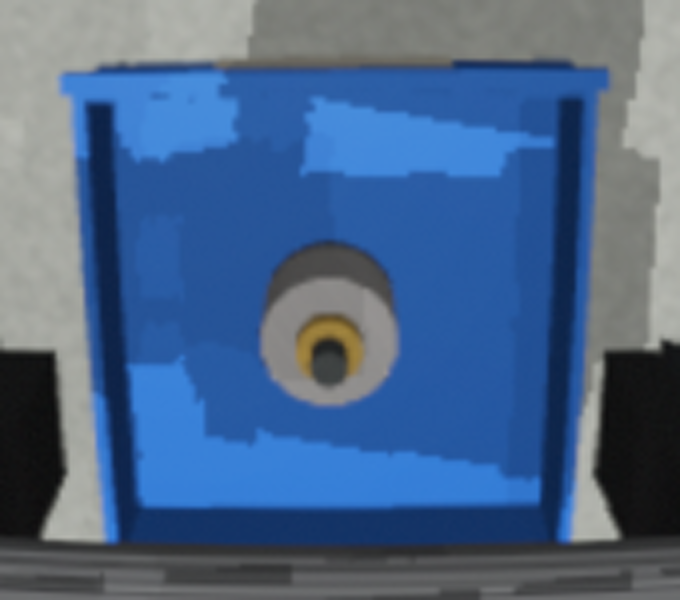

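Run:
```python
from h import *
o=arm.get_obs();c=arm.camera("wrist")
for px,z in[((322.2,241.2),.061),((322.2,235.2),.040)]:print(wray(px,z,o,c).round(4))
print(arm.close_job());st()
```

```text
[0.5503 0.0105 0.061 ]
[0.5512 0.0104 0.04  ]
the job is handed in; nothing more can be done
None
the job is handed in; nothing more can be done
```

I opened the wine-red case by its black handle to about 1.65 rad and let go. The lid fell open the rest of the way and stayed there. I then lifted the hole saw out by its cup and stood it shank up near the middle of the blue bin. I backed the arm clear and handed the job in at about 14.5 s.

**Last checks:**
- **Saw:** the centres of its shank top and cup top agree within about 1 mm, at (0.551, 0.010) m, so it stands upright.
- **Cases:** in the final pictures the wine-red lid is open and the small pale grey case is shut.
- **Forces:** the highest wrist force I read at the end of a move was about 16 N, when setting the saw down.

**Disagreements:**
- **Camera fits:** the two fixed cameras differed by 4–6 mm on where the case and the bin are. The wrist camera agreed with the averaged case pose to about 2 mm.
- **First saw check:** my first, rougher pixel reading put the two saw centres about 3 mm apart. The figure above comes from a re-reading in an enlarged crop.

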